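Open the filter compartment of the microscope's light-source box

TASK

Open the filter compartment of the microscope's light-source box: press the square snap tab all the way in, then, with the fingertips, push the released cover along its rails until it is off its seat and the compartment is completely uncovered. Leave the cover lying flat on the deck of the box, between the guides. Only press and push - do not pick the cover up or lift it - do not press the round lamp switch, and leave everything else where it stands.

Things in the scene. Friction and masses are not known exactly. Their poses are not given: they have to be found in the camera images.
- case: the light-source box, fixed to the bench: a low white case 160 (x) x 260 (y) x 50 mm high. Origin: on the bench under its centre; x and y along its sides, z up. The cover travels along its +y. Its flat top (the deck) is at z = 50 mm. Where other entries give box coordinates, they are mm in this frame.
- compartment (a point): centre, at deck level, of the filter compartment: an opening 60 (x) x 64 (y) mm in the deck (box coordinates x -10..50, y -87..-23), hidden under the cover at the start
- seat (a point): centre of the cover's seat, at deck level, box coordinates (20, -55, 50). Aluminium rails along y stand beside it (y -110..-13.5, inner faces x -19.2 and 59.2); their lips (z 60..64, the rails' top) overhang the cover's long edges and leave x -13..53 free, so the seated cover cannot be lifted. A rear stop (top z = 58) lies at y = -98.5
- end_stop (a point): middle of the inner face of the end stop at deck level, box coordinates (20, 99, 50): a 6 mm high bar across the deck that halts the cover after 112 mm of travel. From the seat to here the deck is bare between guides 6 mm high (inner faces x -21.5 and 61.5)
- cover: grey loose sliding cover, 120 g: plate 76 (x) x 84 (y) x 8 mm with a finger rib across its middle, 40 (x) x 10 (y) mm, 16 mm high. Origin: centre of its underside; axes as the box's. Starts seated at point seat, its front edge barred by the tab's tongue; released, it slides to the box's +y under less than 2 N. After 74 mm of travel the compartment is uncovered
- rib_top (a point): centre of the top of the cover's finger rib, 24 mm above the cover's underside (z = 74 mm when seated); the rib's pushing face lies 5 mm behind it, towards the box's -y, and behind that 37 mm of flat plate
- tab_top (a point): centre of the top of the snap tab: a square-cornered black key 30 (x) x 24 (y) mm in the box's frame, standing at (-58, -4) mm on the deck beside the cover's path, its top at z = 70 mm when out and 60 mm when fully in. A tongue 14 mm wide and 8 mm thick runs from it across to the cover's path, in front of the cover's front edge
- tab (a joint): how far the snap tab is pressed straight down, m: 0 out, 0.010 fully in, starts between 0 and 0.002. It moves at about 4 N and stays where it is pressed to (no spring back). The cover is free to pass once it is in beyond 0.008
- lamp_switch (a joint): how far the round lamp switch (grey push button 22 mm across in a black housing, on the box's top at (-58, 88) mm in its frame) is pressed, m: 0 out, 0.006 fully down. Leave it alone
- bottle: bystander: small amber reagent bottle with a red cap, 38 mm across, 66 mm tall, on the bench; origin under its centre
- vial: bystander: small jar with a white lid, 32 mm across, 55 mm tall, on the bench; origin under its centre
- tin: bystander: aluminium can 44 mm across, 35 mm tall, on the bench; origin under its centre. Bottle, jar and can may change places around the box
- objective: bystander: microscope objective, 28 mm across, 46 mm tall, standing on the top of the box near (-58, -95) mm in its frame; origin under its centre
- dish: bystander: clear shallow dish 88 mm across, 16 mm tall, on the bench beyond the box; origin under its centre
- slide_box: bystander: blue slide box 85 x 75 x 30 mm on the bench beyond the box; origin under its centre
- mouse: bystander: black computer mouse 100 x 58 x 22 mm, at the right side of the bench; origin under its centre
Things that resemble listed ones, but are neither listed nor needed, are in the scene too. Of the things that look like the cover, the largest one is meant.

How it is judged (in metres and radians):
On the way, in this order (a step that is already met when the one before it is completed fails the run):
1. the snap tab is pressed in, the cover still on its seat (value of joint tab above 0.0083 m and y of cover in the frame of case below -0.045 m), for 0.1 s.
2. the cover is pushed off its seat, flat on the deck, the compartment uncovered (y of cover in the frame of case between 0.019 and 0.062 m and x of cover in the frame of case between 0.01 and 0.03 m and z of cover in the frame of case between 0.046 and 0.054 m and angle between cover's own z axis and vertical below 0.06 rad), for 0.2 s.
At the end, for the whole second after the job is handed in: The cover lies flat (within 0.06 rad) and at rest on the deck of the box between its guides, its origin 74 mm or more along the box's y from where it was seated (y beyond 19 mm in the box's frame) so that the compartment is completely uncovered, and the snap tab is in by more than 8.3 mm (all of step 2 and value of joint tab above 0.0083 m and linear speed of cover below 0.01 m/s); the robot touches nothing.
It fails at once if the cover is lifted more than 6 mm or tipped (z of cover in the frame of case above 0.056 m or angle between cover's own z axis and vertical above 0.15 rad).
It fails at once if the cover is forced out past a tab that is not in (value of joint tab below 0.007 m and y of cover in the frame of case above -0.043 m).
It fails at once if the round lamp switch is pressed (value of joint lamp_switch above 0.003 m).
It fails at once if a bystander is moved more than 15 mm or tipped (distance of any of bottle, vial, tin, objective, dish, slide_box, mouse from where it was at the start of the episode above 0.015 m or angle between any of bottle, vial, tin, objective, dish, slide_box, mouse's own z axis and vertical above 0.3 rad).
It also fails if it takes over 38 s, if anything falls off the work surface, if the arm or the gripper's body presses on something with over 40 N, if the wrist force passes 120 N, or if a joint passes its speed limit or range.

ROBOT

A 6-joint arm with a two-finger parallel gripper is mounted at the origin on the work surface. World frame = base frame: x ahead of the robot, y to its left, z up, the work surface at z = 0. Lengths are in m, angles in degrees, forces in N, time in s.
With the tool pointing down it reaches from about 0.35 to 0.875 m from the base axis. Payload 4.2 kg.
Tool frame: the origin (TCP) lies midway between the tips of the shut fingers; the grasp point (between the pads) lies 19 mm behind it; z points along the fingers, y is the line along which they close (so a half turn about z gives the same grasp; the last joint's range is limited). The gripper opens to 87 mm and grips with 3 to 60 N. Pads are 19 mm wide; open, the fingers measure 117 mm over their backs; the gripper's body (75 mm by 190 mm) begins 51 mm behind the grasp point.
Start: joints at [-48.896, 22.042, 0.453, 0, -68.411, -14.817], TCP at [0.277, -0.56, 0.223] pointing down, gripper open.
Joint ranges: [-179.83, 179.83], [-69.29, 118.12], [-61.27, 80.66], [-181.25, 117.63], [-171.15, -9.14], [-177.46, 177.46]. Speed limits (degrees/s): [159.86, 159.86, 180, 180, 180, 180].

INTERFACE

Orientations are given as a 3x3 rotation matrix whose columns are the frame's x, y, z axes.
In Python, from station import sense, capture, finish_job, silhouettes, landmark_of gives the robot as it stands.
- The arm moves only by the tool step_arm, never from a script. Its arguments are lists of equal length, an entry for each row: "linear": the shift along the tool's x, y, z in mm, a list of three; "delta_rot": the turn, a rotation vector about the tool's x, y, z in rad, a list of three; "grip": the finger opening in mm, from 0 to 87. A call has 1 to 10 rows; each row shifts and turns the commanded pose from where the row before left it, along the tool's axes as they then stand; what a row does not reach is not made up. A row lasts 1/8 s, in which the tool goes at most 62.5 mm and 10.7 degrees, less where a joint would pass 70% of its speed; a pose out of reach is approached as far as the arm can. A call with a gripper value outside its range is refused whole. The fingers move at their own pace and stop on an object; the grip force is fixed at half the most. Time passes only in rows, so rows that do not move let the fingers close. It gives the time, the measured TCP pose, the force, the opening and the grip force at its end, in the units of the state.
- sense(): the state, without advancing time (a new reading comes with each control period).
- capture(name): name is "scene" or "top" or "wrist"; returns a dict with "img" (420x560x3 uint8, red, green, blue), "fx", "fy", "cx", "cy" (pixels), "world_to_cam" (4x4, takes a point from world to camera coordinates); the wrist camera has in their place "mount" (4x4, takes a point from camera to tool coordinates, whose origin is the TCP and whose axes are the flange's). Camera axes: x right, y up, looking along -z (the intrinsics and any distortion apply to the point x, -y, -z); pixel columns grow to the right and rows downward; lengths in m; the calibration is good to about 2 mm. A picture is of the moment at which its call begins: read the wrist's pose just before it. There is no depth.
- finish_job(): hands the job in; it is judged then, once.
Trained networks look in the newest picture that a camera, given by its name, has taken for a name from the list of things; names that differ only in an ending like _2 or _b are one class to them, and where a whole thing is asked for, a point or a joint stands for the part that bears it (a point fixed in the world has none). Each returns a list of dicts, best first, with "score" (0 to 1); they miss things now and then, are a little off and sometimes report something else, mostly with a low value. They report only what shows in the picture. A call takes as long as a camera call. They do not tell look-alikes from the thing itself.
- silhouettes(camera, label): "mask" (420x560 bool, what is visible of it) and "point" ([column, row] in pixels, amid what is visible of it).
- landmark_of(camera, label): "point" ([column, row] in pixels: a listed point, or the origin of a listed thing).
The state is a dict: "time_s": time; "joints": joint angles; "joint_velocities": joint speeds; "effort": joint torques, N m; "tcp_pos": TCP position; "ee_rot": TCP orientation; "wrist_force": force on the tool from outside, world axes, zero at the start; "moment": the same for the moment, N m; "gripper_width": opening from 0.0 (shut) to 1.0 (fully open); "gripper_force": force on a finger pad.
Only numpy, scipy, OpenCV 4.12 (cv2) and the standard library are available. Lean on these libraries where they do the work, as an engineer would, in place of code of your own. Each camera call takes 0.05 s, during which the arm holds its last target. There are 200 camera calls.

## Working session

There is one attempt and no reset: what is moved stays moved. The work goes in short steps, Python scripts to look and compute and a tool call to move; the robot and the scene stay as the last step left them, time stands still between calls to the robot, and variables do not carry over. Pictures are saved under pics/ and viewed, at most 10 in all, crops included, and the job is handed in when it is done.

Besides the shell and the picture viewer there is one more tool, called after ">>>" as name(argument=value, ...) on one line, values as JSON. step_arm: Moves the arm, as the interface text tells. Its arguments: {"type":"object","properties":{"linear":{"type":"array"},"delta_rot":{"type":"array"},"grip":{"type":"array"}},"required":["linear","delta_rot","grip"]}

```bash
mkdir -p pics; cat > h.py <<'E'
import numpy as np, cv2
from station import *
def save(n,im): cv2.imwrite('pics/'+n,im[:,:,::-1])
def ray(c,p,s=None):
    x=(p[0]-c['cx'])/c['fx'];y=(p[1]-c['cy'])/c['fy']
    d=np.array([x,-y,-1.])
    M=np.linalg.inv(c['world_to_cam'])
    return M[:3,3],M[:3,:3]@d
def atz(c,p,z):
    o,d=ray(c,p);return o+d*(z-o[2])/d[2]
def proj(c,P):
    q=c['world_to_cam']@np.r_[P,1]
    return c['cx']+c['fx']*q[0]/-q[2], c['cy']-c['fy']*q[1]/-q[2]
E
python3 - <<'E'
from h import *
np.set_printoptions(precision=4,suppress=True)
s=sense();print(s['tcp_pos'],s['ee_rot'],s['time_s'])
C={}
for n in('top','scene'):
    c=capture(n);C[n]=c;save(n+'1.png',c['img'])
    print(n,{k:v for k,v in c.items() if k not in('img',)})
    for l,z in [('case',0),('compartment',.05),('seat',.05),('end_stop',.05),('cover',.05),('rib_top',.074),('tab_top',.07),('lamp_switch',.06),('objective',.05),('bottle',0),('vial',0),('tin',0)]:
        print(l,[(round(r['score'],2),np.round(r['point']),atz(c,r['point'],z)[:2]) for r in landmark_of(n,l)[:3]])
E
```

```text
[ 0.2765 -0.5598  0.2214] [[-0.8967 -0.4427 -0.0011]
 [-0.4427  0.8967  0.0019]
 [ 0.0001  0.0022 -1.    ]] 0.0
top {'fx': 386.4891765138727, 'fy': 386.4891765138727, 'cx': 281.2044964174116, 'cy': 210.14470696107426, 'world_to_cam': array([[ 0.0161, -0.9994, -0.0291, -0.0873],
       [ 0.9858,  0.011 ,  0.1674, -0.5488],
       [-0.167 , -0.0314,  0.9855, -0.837 ],
       [ 0.    ,  0.    ,  0.    ,  1.    ]])}
case [(0.57, array([256., 214.]), array([ 0.548 , -0.0187])), (0.28, array([282., 200.]), array([ 0.5828, -0.0802]))]
compartment [(0.59, array([282., 204.]), array([ 0.5635, -0.0825]))]
seat [(0.74, array([287., 200.]), array([ 0.5715, -0.0919]))]
end_stop [(0.59, array([283., 263.]), array([ 0.4302, -0.0859]))]
cover [(0.81, array([336., 148.]), array([ 0.6966, -0.2038])), (0.7, array([284., 201.]), array([ 0.5702, -0.0865])), (0.62, array([312., 296.]), array([ 0.359 , -0.1507]))]
rib_top [(0.79, array([284., 197.]), array([ 0.5749, -0.0874])), (0.77, array([339., 148.]), array([ 0.6899, -0.2097])), (0.77, array([313., 294.]), array([ 0.3642, -0.1503]))]
tab_top [(0.74, array([257., 234.]), array([ 0.4923, -0.0287]))]Traceback (most recent call last):
  File "<stdin>", line 9, in <module>
ValueError: it knows: bottle, case, compartment, cover, dish, end_stop, mouse, objective, rib_top, seat, slide_box, tab_top, tin, vial
```

```bash
python3 - <<'E'
from h import *
np.set_printoptions(precision=4,suppress=True)
C={}
for n in('top','scene'):
    c=capture(n);C[n]=c
    save(n+'1.png',cv2.resize(c['img'],(784,588),interpolation=cv2.INTER_CUBIC))
    if n=='scene':print({k:v for k,v in c.items() if k not in('img',)})
    for l,z in [('case',0),('seat',.05),('end_stop',.05),('cover',.05),('rib_top',.074),('tab_top',.07),('objective',.05),('bottle',0),('vial',0),('tin',0)]:
        print(l,[(round(r['score'],2),np.round(r['point'],1),atz(c,r['point'],z)[:2]) for r in landmark_of(n,l)[:3]])
E
```

```text
case [(0.74, array([259.2, 214.5]), array([ 0.5463, -0.0258])), (0.28, array([212.5, 193.2]), array([0.5974, 0.0893]))]
seat [(0.58, array([288.3, 199.2]), array([ 0.5745, -0.0958]))]
end_stop [(0.81, array([216.9, 194. ]), array([0.585 , 0.0683]))]
cover [(0.83, array([336.3, 146.7]), array([ 0.7   , -0.2057])), (0.83, array([307.4, 296.1]), array([ 0.3595, -0.1402])), (0.68, array([185.8, 208.7]), array([0.55  , 0.1383]))]
rib_top [(0.94, array([312.1, 294.5]), array([ 0.3641, -0.1493])), (0.65, array([340.2, 146.4]), array([ 0.6925, -0.2117])), (0.25, array([184.8, 207.1]), array([0.5495, 0.1339]))]
tab_top [(0.75, array([258.6, 234.1]), array([ 0.4917, -0.0318])), (0.5, array([282.8, 261.1]), array([ 0.4337, -0.0859]))]
objective [(0.71, array([300.7, 236.6]), array([ 0.4894, -0.1247]))]
bottle [(0.51, array([186.3, 209.5]), array([0.5565, 0.1512])), (0.35, array([420.6, 275.8]), array([ 0.4074, -0.4029]))]
vial [(0.64, array([281.7, 260.3]), array([ 0.4381, -0.0815]))]
tin []
{'fx': 520.2792666997265, 'fy': 520.2792666997265, 'cx': 279.64155330438, 'cy': 210.05562398682437, 'wor
[... 663 characters left out ...]
0.4154, -0.1168])), (0.55, array([266.2, 229.2]), array([ 0.5817, -0.0856]))]
rib_top [(0.91, array([269.7, 218.6]), array([ 0.5687, -0.085 ])), (0.73, array([187.5, 243.8]), array([ 0.7466, -0.1735])), (0.51, array([301.8, 184.8]), array([ 0.4154, -0.1049]))]
tab_top [(0.51, array([306.9, 214.3]), array([ 0.4989, -0.0287])), (0.23, array([265.8, 298.8]), array([0.7615, 0.0612]))]
objective [(0.7, array([280.7, 201.1]), array([ 0.4765, -0.1249]))]
bottle [(0.69, array([355.4, 280.7]), array([0.5515, 0.1442]))]
vial [(0.44, array([302.6, 210.5]), array([ 0.4225, -0.0953]))]
tin [(0.58, array([303.6, 212.4]), array([ 0.4273, -0.0886])), (0.57, array([241.9, 216.2]), array([ 0.5365, -0.2046]))]
```

View pics/top1.png

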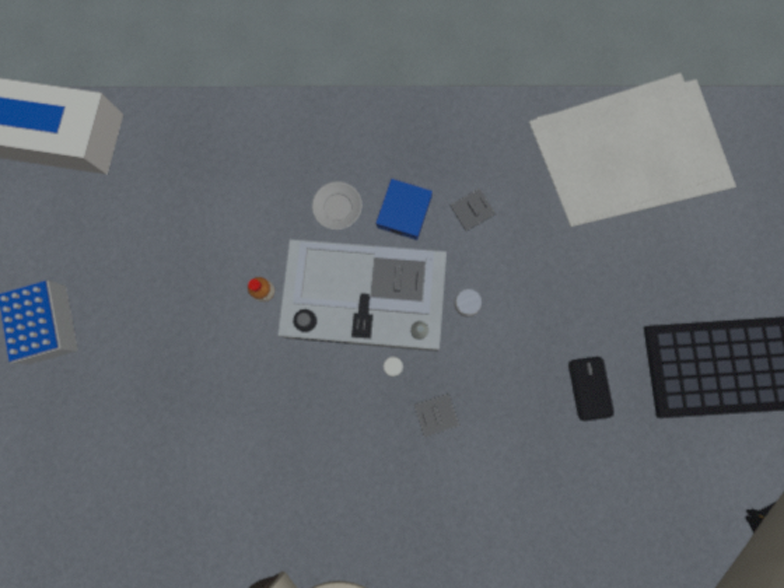

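View pics/scene1.png

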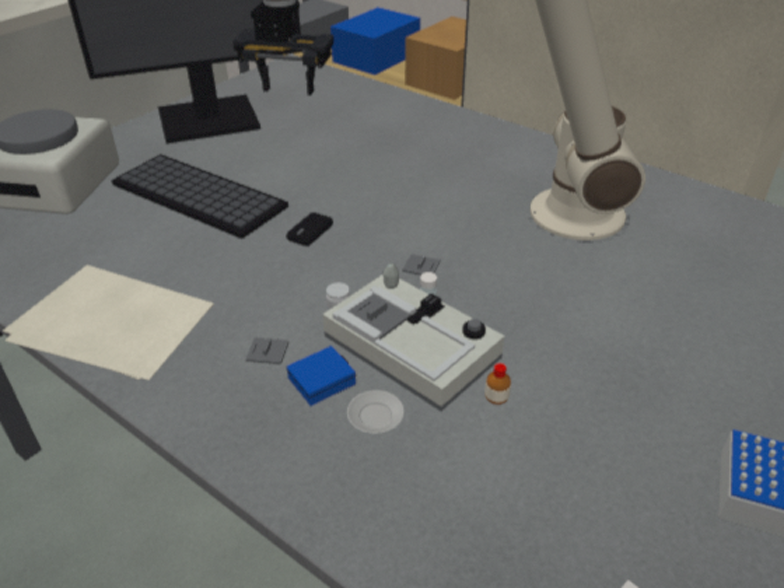

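```bash
python3 - <<'E'
from h import *
np.set_printoptions(precision=4,suppress=True)
c=capture('top');k=560/784
P=[atz(c,(u*k,v*k),.05)[:2] for u,v in [(290,240),(447,250),(439,349),(279,337)]]
print(np.array(P),np.mean(P,0)); P=np.array(P)
for a,b in((0,1),(3,2),(1,2),(0,3)): d=P[a]-P[b];print(np.linalg.norm(d),np.degrees(np.arctan2(d[1],d[0])))
print(capture('wrist')['mount'])
E
```

```text
[[ 0.6383  0.0935]
 [ 0.6235 -0.1662]
 [ 0.4615 -0.1535]
 [ 0.4771  0.1035]] [ 0.5501 -0.0307]
0.2601013939078152 86.73537503504157
0.25742963446332745 86.51866238653608
0.16246045317738508 -4.50000556344309
0.1614511329302701 -3.5588260895979063
[[ 0.0002  0.9638  0.2666  0.0739]
 [ 1.     -0.0002 -0.0001  0.0001]
 [-0.0001  0.2666 -0.9638 -0.1627]
 [ 0.      0.      0.      1.    ]]
```

>>> step_arm(linear=[[-42.7,37.9,0],[-42.7,37.9,0],[-42.7,37.9,0],[-42.7,37.9,0],[-42.7,37.9,0],[-42.7,37.9,0],[-42.7,37.9,0],[-42.7,37.9,0],[-42.7,37.9,0],[-42.7,37.9,0]], delta_rot=[[0,0,0],[0,0,0],[0,0,0],[0,0,0],[0,0,0],[0,0,0],[0,0,0],[0,0,0],[0,0,0],[0,0,0]], grip=[0,0,0,0,0,0,0,0,0,0])

```text
time_s: 2.85
tcp_pos: [0.4923, -0.0295, 0.223]
ee_rot: [[-0.896, -0.443, 0.001], [-0.443, 0.896, 0.0], [-0.001, -0.0, -1.0]]
wrist_force: [1.7, -1.0, 0.5]
gripper_width: 0.023
gripper_force: 0.0
```

>>> step_arm(linear=[[0,0,0],[0,0,0],[0,0,0],[0,0,0],[0,0,0],[0,0,0],[0,0,0],[0,0,0]], delta_rot=[[0,0,-0.175],[0,0,-0.175],[0,0,-0.175],[0,0,-0.175],[0,0,-0.175],[0,0,-0.172],[0,0,0],[0,0,0]], grip=[0,0,0,0,0,0,0,0])

```text
time_s: 3.85
tcp_pos: [0.4918, -0.0314, 0.2226]
ee_rot: [[-0.067, -0.998, 0.0], [-0.998, 0.067, 0.0], [-0.0, -0.0, -1.0]]
wrist_force: [0.8, 0.4, 0.0]
gripper_width: 0.006
gripper_force: 0.0
```

```bash
cat >> h.py <<'E'
def wcam():
    s=sense();c=capture('wrist')
    T=np.eye(4);T[:3,:3]=s['ee_rot'];T[:3,3]=s['tcp_pos']
    c['world_to_cam']=np.linalg.inv(T@c['mount']);return s,c
E
python3 - <<'E'
from h import *
np.set_printoptions(precision=4,suppress=True)
s,c=wcam();print(s['time_s'],s['tcp_pos'],s['ee_rot'],s['joints'],s['gripper_width'],c['fx'],c['fy'],c['cx'],c['cy'],[k for k in c])
for l,z in [('seat',.05),('end_stop',.05),('cover',.05),('rib_top',.074),('tab_top',.07)]:
    print(l,[(round(r['score'],2),np.round(r['point'],1),atz(c,r['point'],z)[:2]) for r in landmark_of('wrist',l)[:3]])
im=c['img'].copy()
B=np.array([.550,-.031,0]);a=np.radians(-3.7);R=np.array([[np.cos(a),-np.sin(a),0],[np.sin(a),np.cos(a),0],[0,0,1]])
for q in [(-73,-16,70),(-43,-16,70),(-43,8,70),(-73,8,70),(-80,-130,50),(-80,130,50),(80,-130,50),(80,130,50),(0,-60,74),(40,-60,74),(0,-50,74),(40,-50,74),(-58,88,60)]:
    u,v=proj(c,B+R@np.array(q)/1000)
    cv2.circle(im,(int(round(u)),int(round(v))),2,(255,0,0),-1)
save('w1.png',cv2.resize(im,(784,588)))
E
```

```text
3.85 [ 0.4918 -0.0314  0.2226] [[-0.0674 -0.9977  0.0001]
 [-0.9977  0.0674  0.    ]
 [-0.0001 -0.0001 -1.    ]] [ 15.2665   9.0854 -17.5856  -0.0004 -63.32   -19.1286] 0.005866488034267262 330.39049387210673 330.39049387210673 270.3006127291548 214.4356818535092 ['img', 'fx', 'fy', 'cx', 'cy', 'mount', 'world_to_cam']
seat []
end_stop []
cover [(0.91, array([50.2, 29.8]), array([ 0.6805, -0.1996])), (0.86, array([190., 146.]), array([ 0.5671, -0.0878])), (0.6, array([385.9,  65.5]), array([ 0.3744, -0.149 ]))]
rib_top [(0.97, array([39.2, 26.2]), array([ 0.6752, -0.1961])), (0.65, array([178.5, 152.2]), array([ 0.5727, -0.0841])), (0.64, array([391.9,  67.1]), array([ 0.3771, -0.1442]))]
tab_top [(0.7, array([261.2, 200.8]), array([ 0.4997, -0.0318]))]
```

View pics/w1.png

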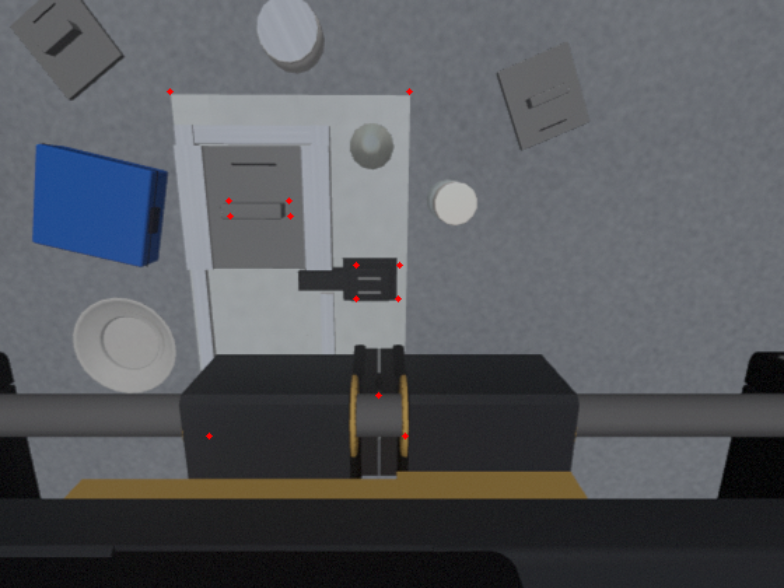

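```bash
python3 - <<'E'
from h import *
s,c=wcam()
im=c['img'][60:250,115:305]
save('w2.png',cv2.resize(im,(600,600),interpolation=cv2.INTER_CUBIC))
im=np.clip(im.astype(float)*2,0,255).astype(np.uint8)
save('w2.png',cv2.resize(im,(600,600),interpolation=cv2.INTER_CUBIC))
E
```

```text
(no output)
```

View pics/w2.png

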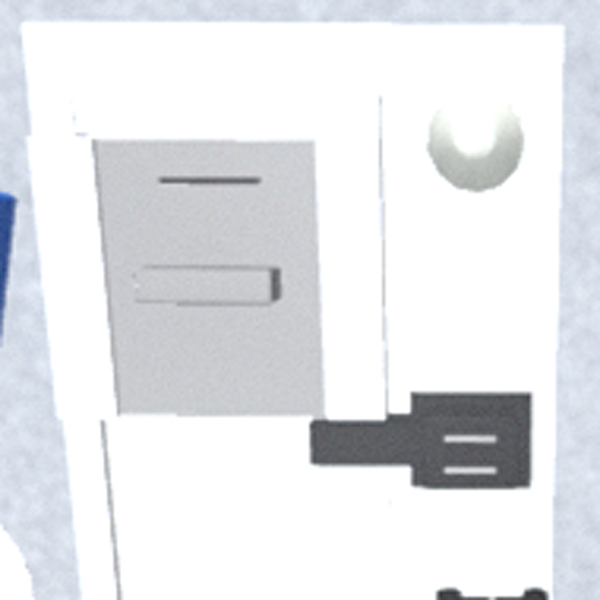

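```bash
cat > fit.py <<'E'
from h import *
from scipy.optimize import least_squares
np.set_printoptions(precision=4,suppress=True)
s,c=wcam()
obs=[((80,-130,50),(22,22)),((-80,-130,50),(564,26)),((53,-13,58),(118,413)),((-13,-13,58),(325,413)),
((-13,-97,64),(316,141)),((0,-60,74),(270,266)),((40,-60,74),(138,266)),((0,-50,74),(270,303)),((-58,-4,70),(470,454))]
Q=np.array([o[0] for o in obs])/1000.;U=np.array([(115+o[1][0]/3.158,60+o[1][1]/3.158) for o in obs])
def W(p,q):
    a=p[2];return np.array([p[0]+np.cos(a)*q[0]-np.sin(a)*q[1],p[1]+np.sin(a)*q[0]+np.cos(a)*q[1],q[2]])
f=lambda p:np.concatenate([np.subtract(proj(c,W(p,q)),u) for q,u in zip(Q,U)])
r=least_squares(f,[.55,-.031,-.06],loss='soft_l1');p=r.x
print(p,np.degrees(p[2]));print(f(p).reshape(-1,2))
for n,q in [('tab',(-58,-4,70)),('behind rib',(20,-72,66)),('rib',(20,-55,74))]:print(n,W(p,np.array(q)/1000.))
for z in(.05,.06,.07):
  for uv in((412,393),(531,393),(531,487),(412,487)):
    w=atz(c,(115+uv[0]/3.158,60+uv[1]/3.158),z)[:2]-p[:2];a=p[2]
    print(z,uv,1000*np.array([np.cos(a)*w[0]+np.sin(a)*w[1],-np.sin(a)*w[0]+np.cos(a)*w[1]]))
E
python3 fit.py
```

```text
[ 0.5561 -0.0294 -0.0838] -4.800074529819924
[[-4.1307 -1.5599]
 [-4.8232  0.6271]
 [ 0.9891 -0.2544]
 [ 1.0126  0.9222]
 [ 0.8005 -0.9898]
 [ 0.5944  0.7331]
 [-0.9969 -0.0821]
 [ 0.9963 -0.039 ]
 [-0.6314  0.2207]]
tab [ 0.4979 -0.0285  0.07  ]
behind rib [ 0.57   -0.1028  0.066 ]
rib [ 0.5714 -0.0859  0.074 ]
0.05 (412, 393) [-39.1944 -19.432 ]
0.05 (531, 393) [-77.8936 -20.1408]
0.05 (531, 487) [-78.8103  11.5722]
0.05 (412, 487) [-39.1446  12.2945]
0.06 (412, 393) [-39.9104 -21.2647]
0.06 (531, 393) [-77.4553 -21.9523]
0.06 (531, 487) [-78.3448   8.8148]
0.06 (412, 487) [-39.8621   9.5156]
0.07 (412, 393) [-40.6264 -23.0973]
0.07 (531, 393) [-77.0171 -23.7638]
0.07 (531, 487) [-77.8792   6.0574]
0.07 (412, 487) [-40.5796   6.7366]
```

>>> step_arm(linear=[[-2,-6,20],[0,0,35],[0,0,35],[0,0,30],[0,0,16],[0,0,8],[0,0,0]], delta_rot=[[0,0,0],[0,0,0],[0,0,0],[0,0,0],[0,0,0],[0,0,0],[0,0,0]], grip=[0,0,0,0,0,0,0])

```text
time_s: 5.12
tcp_pos: [0.4979, -0.0298, 0.0784]
ee_rot: [[-0.065, -0.998, -0.001], [-0.998, 0.065, -0.0], [0.0, 0.001, -1.0]]
wrist_force: [0.0, 0.8, -0.3]
gripper_width: 0.003
gripper_force: 0.0
```

```bash
python3 - <<'E'
from h import *
c=capture('scene')
a=c['img'][150:290,220:400]
b=wcam()[1]['img']
a=cv2.resize(a,(450,350),interpolation=cv2.INTER_CUBIC);b=cv2.resize(b[100:400,150:410],(303,350))
save('s2.png',np.clip(np.hstack([a,b]).astype(float)*1.5,0,255).astype(np.uint8))
E
```

```text
(no output)
```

View pics/s2.png

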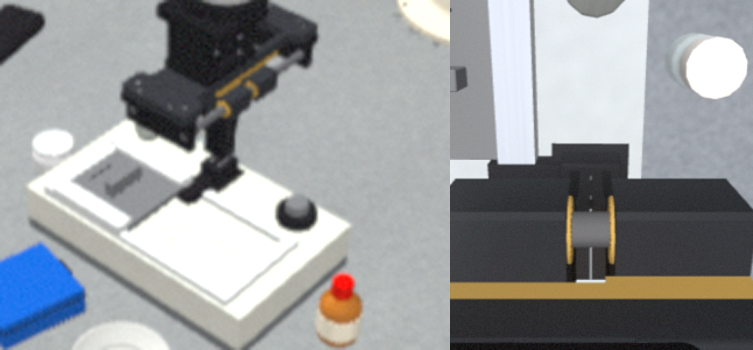

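>>> step_arm(linear=[[0,0,6],[0,0,4],[0,0,3],[0,0,3],[0,0,3],[0,0,0]], delta_rot=[[0,0,0],[0,0,0],[0,0,0],[0,0,0],[0,0,0],[0,0,0]], grip=[0,0,0,0,0,0])

```text
time_s: 5.98
tcp_pos: [0.4982, -0.0298, 0.0603]
ee_rot: [[-0.064, -0.998, 0.0], [-0.998, 0.064, -0.0], [0.0, -0.0, -1.0]]
wrist_force: [-2.2, 1.0, 8.8]
gripper_width: 0.008
gripper_force: 4.7
```

>>> step_arm(linear=[[0,0,1.5],[0,0,0]], delta_rot=[[0,0,0],[0,0,0]], grip=[0,0,0])

```text
invalid input at $.grip: expected 2 entries
```

>>> step_arm(linear=[[0,0,1],[0,0,0]], delta_rot=[[0,0,0],[0,0,0]], grip=[0,0])

```text
time_s: 6.22
tcp_pos: [0.4982, -0.0298, 0.0603]
ee_rot: [[-0.064, -0.998, 0.001], [-0.998, 0.064, -0.0], [0.0, -0.001, -1.0]]
wrist_force: [-5.0, 1.8, 16.0]
gripper_width: 0.005
gripper_force: 7.9
```

>>> step_arm(linear=[[0,0,-10],[0,0,-30],[0,0,-30],[18,-19,0],[18,-19,0],[18,-19,0],[19,-19.5,0],[0,0,0],[0,0,0]], delta_rot=[[0,0,0],[0,0,0],[0,0,0],[0,0,0],[0,0,0],[0,0,0],[0,0,0],[0,0,0],[0,0,0]], grip=[0,0,0,0,0,0,0,0,0])

```text
time_s: 7.35
tcp_pos: [0.5687, -0.1075, 0.1279]
ee_rot: [[-0.065, -0.998, -0.002], [-0.998, 0.065, 0.0], [-0.0, 0.002, -1.0]]
wrist_force: [-0.2, 0.0, -0.3]
gripper_width: -0.001
gripper_force: 0.0
```

```bash
python3 - <<'E'
from h import *
s,b=wcam();c=capture('scene')
print(s['tcp_pos'],s['wrist_force'])
for n,cc in(('wrist',b),('scene',c)):
  print(n,[(r['score'],atz(cc,r['point'],.074)) for r in landmark_of(n,'rib_top')[:3]],[(r['score'],atz(cc,r['point'],.06)) for r in landmark_of(n,'tab_top')[:3]])
im=cv2.resize(c['img'][170:270,220:340],(720,600),interpolation=cv2.INTER_CUBIC)
save('s3.png',np.clip(im.astype(float)*1.4,0,255).astype(np.uint8))
E
```

```text
[ 0.56870607 -0.10745458  0.12792009] [-0.18340041  0.01850551 -0.27006956]
wrist [(0.62, array([ 0.40003291, -0.1585671 ,  0.074     ])), (0.61, array([ 0.68052456, -0.20501306,  0.074     ]))] []
scene [(0.97, array([ 0.74033342, -0.16588089,  0.074     ])), (0.77, array([ 0.41761094, -0.11055823,  0.074     ]))] [(0.61, array([ 0.49443388, -0.03484587,  0.06      ]))]
```

View pics/s3.png

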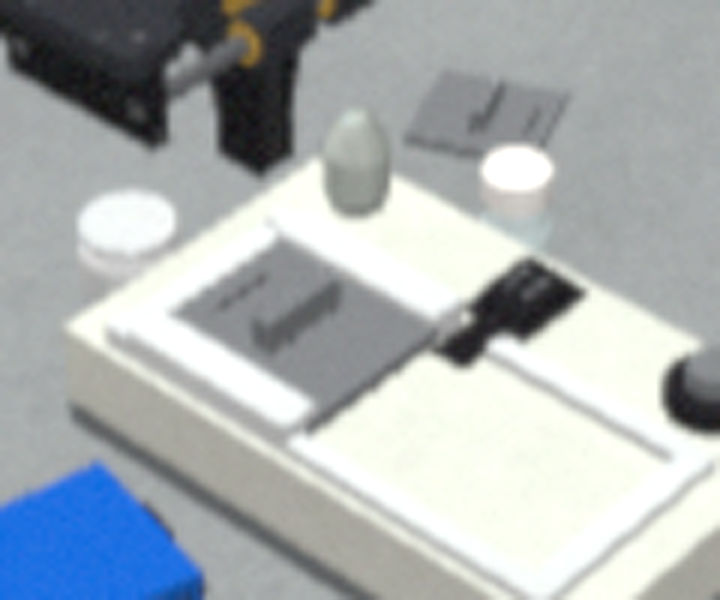

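>>> step_arm(linear=[[0,-1,25],[0,0,20],[0,0,10],[0,0,6],[0,0,3],[0,0,0]], delta_rot=[[0,0,0],[0,0,0],[0,0,0],[0,0,0],[0,0,0],[0,0,0]], grip=[0,0,0,0,0,0])

```text
time_s: 8.4
tcp_pos: [0.5708, -0.1077, 0.0649]
ee_rot: [[-0.065, -0.998, 0.001], [-0.998, 0.065, -0.0], [-0.0, -0.001, -1.0]]
wrist_force: [-0.3, 0.2, 0.5]
gripper_width: -0.0
gripper_force: 0.0
```

>>> step_arm(linear=[[-4,0,1],[-4,0,0],[-4,0,0],[-4,0,0],[-4,0,0]], delta_rot=[[0,0,0],[0,0,0],[0,0,0],[0,0,0],[0,0,0]], grip=[0,0,0,0,0])

```text
time_s: 9.02
tcp_pos: [0.572, -0.0876, 0.0638]
ee_rot: [[-0.065, -0.998, 0.0], [-0.998, 0.065, -0.0], [0.0, -0.0, -1.0]]
wrist_force: [-0.5, -1.7, 0.8]
gripper_width: 0.009
gripper_force: 0.9
```

>>> step_arm(linear=[[-8,0,0],[-8,0,0],[-8,0,0],[-8,0,0],[-8,0,0],[-8,0,0],[-8,0,0],[-8,0,0],[-6,0,0],[-4,0,0]], delta_rot=[[0,0,0],[0,0,0],[0,0,0],[0,0,0],[0,0,0],[0,0,0],[0,0,0],[0,0,0],[0,0,0],[0,0,0]], grip=[0,0,0,0,0,0,0,0,0,0])

```text
time_s: 10.28
tcp_pos: [0.5766, -0.0135, 0.0635]
ee_rot: [[-0.065, -0.998, -0.0], [-0.998, 0.065, -0.0], [0.0, 0.0, -1.0]]
wrist_force: [-0.4, -0.8, 1.8]
gripper_width: 0.006
gripper_force: 0.9
```

>>> step_arm(linear=[[-3,0,0],[-2,0,0],[0,0,0],[5,0,0],[5,0,-20],[0,0,-40],[0,0,-40],[0,0,0],[0,0,0]], delta_rot=[[0,0,0],[0,0,0],[0,0,0],[0,0,0],[0,0,0],[0,0,0],[0,0,0],[0,0,0],[0,0,0]], grip=[0,0,0,0,0,0,0,0,0])

```text
time_s: 11.4
tcp_pos: [0.5756, -0.019, 0.1628]
ee_rot: [[-0.066, -0.998, -0.001], [-0.998, 0.066, 0.001], [-0.0, 0.001, -1.0]]
wrist_force: [0.9, 0.1, 1.2]
gripper_width: 0.004
gripper_force: 0.0
```

```bash
python3 - <<'E'
from h import *
s=sense();c=capture('scene')
print(s['tcp_pos'],s['wrist_force'])
for n in('scene',):
  print(n,[(r['score'],atz(c,r['point'],.074)) for r in landmark_of(n,'rib_top')[:4]])
im=cv2.resize(c['img'][170:320,210:390],(720,600),interpolation=cv2.INTER_CUBIC)
save('s4.png',np.clip(im.astype(float)*1.4,0,255).astype(np.uint8))
E
```

```text
[ 0.57555784 -0.0189514   0.16280095] [0.90511188 0.10858111 1.15543478]
scene [(0.88, array([0.57784726, 0.0111426 , 0.074     ])), (0.72, array([ 0.41922675, -0.11124688,  0.074     ])), (0.56, array([ 0.74029289, -0.1652983 ,  0.074     ]))]
```

View pics/s4.png

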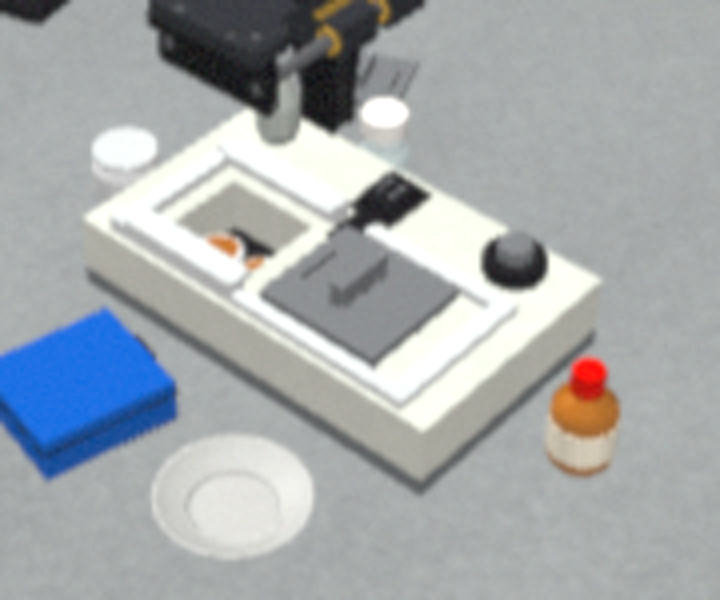

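```bash
python3 -c "
from station import *
print(finish_job())"
```

```text
the job is handed in; nothing more can be done
None
```

I pressed the snap tab until it stopped at z = 60 mm, then pushed the cover about 92 mm or slightly more along its rails. It now lies flat on the deck between the guides with the compartment fully uncovered. I left the lamp switch alone, saw no sign that anything else had moved, and handed the job in after about 11.5 s; no verdict came back.

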